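# Stop the tray feeder, stack its trays, load the bottles and reset it

### The job

Make the tray feeder safe by pressing its mushroom stop button until it latches down, and keep it latched during the whole of the loading. Stack both grey trays on the feeder bed, one on the other, so that all their corner pins drop fully into the sockets below, then stand every bottle of the loose row in front of the bed upright in the upper tray (not those of the dense crowd at the far left). When everything stands still, twist the mushroom head clockwise so that it springs up and the feeder is reset; leave the other things on the table, such as the roll of tape, where they are.

Things in the scene. Friction and masses are not known exactly. Their poses are not given: they have to be found in the camera images.
- stop_button (a joint): how far the mushroom button is pressed, m: 0 up, 0.008 fully down. It resists with up to 6 N over the first half of its travel, then snaps down and stays latched.
- stop_head (a joint): clockwise twist (seen from above) of the mushroom head, rad: 0 at rest, 1.05 at its stop. With the button latched, turning it lifts the head; past about 0.6 rad it springs right up (8 mm), so the hand should move up with it or let go. A weak spring turns it back when let go.
- stop_top (a point): centre of the top of the red mushroom head, 46 mm in diameter, its upright side from 9.5 to 23.5 mm below the top, on a black stem over a fixed grey box 84 mm square and 60 mm high, left or right of the feeder bed. With the button up this point is 108.5 mm above the table. z up.
- feeder_bed_top (a point): centre of the fixed feeder bed, a dark plate 186 x 216 mm with dark rollers and four aluminium corner posts; the point lies at the height of the tops of the posts, 40 mm above the table. Posts 28 mm square at x = +-63, y = +-78 mm, each with a 16 mm square socket 18 mm deep. y along its long side, z up.
- tray_a_grip (a point): grey parts tray, 184 (y) x 154 mm (x), 0.35 kg, on four corner pins. This point: centre of its handle, 58 mm above the pin tips. The handle is a rib 12 mm thick in x, 130 mm long in y, its top 10 mm above the point, gripped across x from above. Tray floor 24 mm below the point; rims 52, corner posts 56 mm above the pin tips. Each side of the rib is an open space 66 (x) x 130 mm (y), centred 39 mm from the rib.
- tray_b_grip (a point): identical to the other tray. Corner posts at x = +-63, y = +-78 mm: below each a steel pin 10 mm in diameter, 12 mm long, tip round; above each a 16 mm square socket, 16 mm deep. Seated on the feeder bed, a tray's point lies 46 mm above feeder_bed_top; on another tray, 44 mm above that tray's point; y axes parallel, either way round.
- bottle_a_mid (a point): one of up to three alike tan oval bottles with white tops (2 or 3 are present), 26 x 52 mm across, 97 mm tall, 75 g, standing in the loose row in front of the feeder bed (the dense crowd of bottles at the left edge is fixed). This point is its centre, 48 mm above its foot; x is the normal of its flat sides (26 mm apart, to be gripped), y runs along its width, z up. It tips easily.
- bottle_b_mid (a point): one of up to three alike tan oval bottles with white tops (2 or 3 are present), 26 x 52 mm across, 97 mm tall, 75 g, standing in the loose row in front of the feeder bed (the dense crowd of bottles at the left edge is fixed). This point is its centre, 48 mm above its foot; x is the normal of its flat sides (26 mm apart, to be gripped), y runs along its width, z up. It tips easily.
- bottle_c_mid (a point): one of up to three alike tan oval bottles with white tops (2 or 3 are present), 26 x 52 mm across, 97 mm tall, 75 g, standing in the loose row in front of the feeder bed (the dense crowd of bottles at the left edge is fixed). This point is its centre, 48 mm above its foot; x is the normal of its flat sides (26 mm apart, to be gripped), y runs along its width, z up. It tips easily.
- tape_roll: bystander: roll of packing tape, 103 mm across, 48 mm high; origin under its centre. To be left alone.
Mind the look-alikes: they are no part of the job. What is shaped like the part that bears bottle_a_mid but turquoise is not meant.

How it is judged:
On the way, in this order (a step that is already met when the one before it is completed fails the run):
1. the mushroom button is pressed down and latched (at least 6 of 8 mm) (value of joint stop_button above 0.006 m), for 0.3 s.
2. both trays are stacked on the feeder bed, pins in sockets, the button still latched (((horizontal distance between tray_a_grip and feeder_bed_top below 0.006 m and z of tray_a_grip in the frame of feeder_bed_top between 0.042 and 0.05 m and angle between the y axis of tray_a_grip and the y axis of feeder_bed_top, either way round below 0.06 rad and angle between each of tray_a_grip, tray_b_grip's own z axis and vertical below 0.06 rad and horizontal distance between tray_b_grip and tray_a_grip below 0.006 m and z of tray_b_grip in the frame of tray_a_grip between 0.04 and 0.048 m and angle between the y axis of tray_b_grip and the y axis of tray_a_grip, either way round below 0.06 rad) or (horizontal distance between tray_b_grip and feeder_bed_top below 0.006 m and z of tray_b_grip in the frame of feeder_bed_top between 0.042 and 0.05 m and angle between the y axis of tray_b_grip and the y axis of feeder_bed_top, either way round below 0.06 rad and angle between each of tray_b_grip, tray_a_grip's own z axis and vertical below 0.06 rad and horizontal distance between tray_a_grip and tray_b_grip below 0.006 m and z of tray_a_grip in the frame of tray_b_grip between 0.04 and 0.048 m and angle between the y axis of tray_a_grip and the y axis of tray_b_grip, either way round below 0.06 rad)) and value of joint stop_button above 0.006 m), for 0.3 s.
3. every bottle stands upright in the upper tray, the button still latched (((horizontal distance between tray_a_grip and feeder_bed_top below 0.006 m and z of tray_a_grip in the frame of feeder_bed_top between 0.042 and 0.05 m and angle between the y axis of tray_a_grip and the y axis of feeder_bed_top, either way round below 0.06 rad and angle between each of tray_a_grip, tray_b_grip's own z axis and vertical below 0.06 rad and horizontal distance between tray_b_grip and tray_a_grip below 0.006 m and z of tray_b_grip in the frame of tray_a_grip between 0.04 and 0.048 m and angle between the y axis of tray_b_grip and the y axis of tray_a_grip, either way round below 0.06 rad and (x of bottle_a_mid in the frame of tray_b_grip between -0.072 and 0.072 m and y of bottle_a_mid in the frame of tray_b_grip between -0.085 and 0.085 m and z of bottle_a_mid in the frame of tray_b_grip between 0.016 and 0.032 m and angle between bottle_a_mid's own z axis and vertical below 0.12 rad) and (x of bottle_b_mid in the frame of tray_b_grip between -0.072 and 0.072 m and y of bottle_b_mid in the frame of tray_b_grip between -0.085 and 0.085 m and z of bottle_b_mid in the frame of tray_b_grip between 0.016 and 0.032 m and angle between bottle_b_mid's own z axis and vertical below 0.12 rad) and (x of bottle_c_mid in the frame of tray_b_grip between -0.072 and 0.072 m and y of bottle_c_mid in the frame of tray_b_grip between -0.085 and 0.085 m and z of bottle_c_mid in the frame of tray_b_grip between 0.016 and 0.032 m and angle between bottle_c_mid's own z axis and vertical below 0.12 rad)) or (horizontal distance between tray_b_grip and feeder_bed_top below 0.006 m and z of tray_b_grip in the frame of feeder_bed_top between 0.042 and 0.05 m and angle between the y axis of tray_b_grip and the y axis of feeder_bed_top, either way round below 0.06 rad and angle between each of tray_b_grip, tray_a_grip's own z axis and vertical below 0.06 rad and horizontal distance between tray_a_grip and tray_b_grip below 0.006 m and z of tray_a_grip in the frame of tray_b_grip between 0.04 and 0.048 m and angle between the y axis of tray_a_grip and the y axis of tray_b_grip, either way round below 0.06 rad and (x of bottle_a_mid in the frame of tray_a_grip between -0.072 and 0.072 m and y of bottle_a_mid in the frame of tray_a_grip between -0.085 and 0.085 m and z of bottle_a_mid in the frame of tray_a_grip between 0.016 and 0.032 m and angle between bottle_a_mid's own z axis and vertical below 0.12 rad) and (x of bottle_b_mid in the frame of tray_a_grip between -0.072 and 0.072 m and y of bottle_b_mid in the frame of tray_a_grip between -0.085 and 0.085 m and z of bottle_b_mid in the frame of tray_a_grip between 0.016 and 0.032 m and angle between bottle_b_mid's own z axis and vertical below 0.12 rad) and (x of bottle_c_mid in the frame of tray_a_grip between -0.072 and 0.072 m and y of bottle_c_mid in the frame of tray_a_grip between -0.085 and 0.085 m and z of bottle_c_mid in the frame of tray_a_grip between 0.016 and 0.032 m and angle between bottle_c_mid's own z axis and vertical below 0.12 rad))) and value of joint stop_button above 0.006 m), for 0.3 s.
4. the mushroom head is twisted clockwise by at least 0.5 rad (value of joint stop_head above 0.5 rad), for 0.05 s.
At the end, for the whole second after the job is handed in: Trays stacked on the feeder bed, pins home (6 mm sideways, 4 mm in height, 0.06 rad); every bottle upright (0.12 rad) on the floor of the upper tray, its centre inside the rims; the mushroom button up (pressed under 2 mm); all at rest (((horizontal distance between tray_a_grip and feeder_bed_top below 0.006 m and z of tray_a_grip in the frame of feeder_bed_top between 0.042 and 0.05 m and angle between the y axis of tray_a_grip and the y axis of feeder_bed_top, either way round below 0.06 rad and angle between each of tray_a_grip, tray_b_grip's own z axis and vertical below 0.06 rad and horizontal distance between tray_b_grip and tray_a_grip below 0.006 m and z of tray_b_grip in the frame of tray_a_grip between 0.04 and 0.048 m and angle between the y axis of tray_b_grip and the y axis of tray_a_grip, either way round below 0.06 rad and (x of bottle_a_mid in the frame of tray_b_grip between -0.072 and 0.072 m and y of bottle_a_mid in the frame of tray_b_grip between -0.085 and 0.085 m and z of bottle_a_mid in the frame of tray_b_grip between 0.016 and 0.032 m and angle between bottle_a_mid's own z axis and vertical below 0.12 rad) and (x of bottle_b_mid in the frame of tray_b_grip between -0.072 and 0.072 m and y of bottle_b_mid in the frame of tray_b_grip between -0.085 and 0.085 m and z of bottle_b_mid in the frame of tray_b_grip between 0.016 and 0.032 m and angle between bottle_b_mid's own z axis and vertical below 0.12 rad) and (x of bottle_c_mid in the frame of tray_b_grip between -0.072 and 0.072 m and y of bottle_c_mid in the frame of tray_b_grip between -0.085 and 0.085 m and z of bottle_c_mid in the frame of tray_b_grip between 0.016 and 0.032 m and angle between bottle_c_mid's own z axis and vertical below 0.12 rad)) or (horizontal distance between tray_b_grip and feeder_bed_top below 0.006 m and z of tray_b_grip in the frame of feeder_bed_top between 0.042 and 0.05 m and angle between the y axis of tray_b_grip and the y axis of feeder_bed_top, either way round below 0.06 rad and angle between each of tray_b_grip, tray_a_grip's own z axis and vertical below 0.06 rad and horizontal distance between tray_a_grip and tray_b_grip below 0.006 m and z of tray_a_grip in the frame of tray_b_grip between 0.04 and 0.048 m and angle between the y axis of tray_a_grip and the y axis of tray_b_grip, either way round below 0.06 rad and (x of bottle_a_mid in the frame of tray_a_grip between -0.072 and 0.072 m and y of bottle_a_mid in the frame of tray_a_grip between -0.085 and 0.085 m and z of bottle_a_mid in the frame of tray_a_grip between 0.016 and 0.032 m and angle between bottle_a_mid's own z axis and vertical below 0.12 rad) and (x of bottle_b_mid in the frame of tray_a_grip between -0.072 and 0.072 m and y of bottle_b_mid in the frame of tray_a_grip between -0.085 and 0.085 m and z of bottle_b_mid in the frame of tray_a_grip between 0.016 and 0.032 m and angle between bottle_b_mid's own z axis and vertical below 0.12 rad) and (x of bottle_c_mid in the frame of tray_a_grip between -0.072 and 0.072 m and y of bottle_c_mid in the frame of tray_a_grip between -0.085 and 0.085 m and z of bottle_c_mid in the frame of tray_a_grip between 0.016 and 0.032 m and angle between bottle_c_mid's own z axis and vertical below 0.12 rad))) and value of joint stop_button below 0.002 m and linear speed of each of tray_a, tray_b, bottle_a, bottle_b, bottle_c below 0.02 m/s); the robot touches nothing.
It fails at once if a tray or a bottle is handled while the stop button is not latched ((contact force between the fingers and tray_a above 1 N or contact force between the fingers and tray_b above 1 N or contact force between the fingers and bottle_a above 1 N or contact force between the fingers and bottle_b above 1 N or contact force between the fingers and bottle_c above 1 N) and value of joint stop_button below 0.004 m).
It fails at once if the tape roll is moved by more than 40 mm (distance of tape_roll from where it was at the start of the episode above 0.04 m).
Of bottle_a, bottle_b, bottle_c only 2 to 3 are there at a start; the rules pass over those that are not, and their reading is None.
At some moment in a run one of tray_a, tray_b may be knocked a few centimetres aside while the robot is not near it.
It also fails if it takes over 208 s, if anything falls off the work surface, if the arm or the gripper's body presses on something with over 40 N, if the wrist force passes 120 N, or if a joint passes its speed limit or range.

### The arm

A 7-joint arm with a two-finger parallel gripper is mounted at the origin on a cart in front of the work surface, level with it; the furniture and walls round the work are solid. World frame = base frame: x ahead of the robot, y to its left, z up, the work surface at z = 0. Lengths are in m, angles in rad, forces in N, time in s.
With the tool pointing down it reaches from about 0.425 to 0.875 m from the base axis. Payload 4.7 kg.
Tool frame: the origin (TCP) lies at the very end of the fingers, on their centre line; the grasp point (between the pads) lies 19 mm behind it (tcp_to_grasp is the distance from the TCP to the grasp point, in m); z points along the fingers, y is the direction in which the jaws open and shut (so a half turn about z gives the same grasp; the last joint's range is limited). The gripper opens to 85 mm and grips with 20 to 120 N. Pads are 22 mm wide; open, the fingers measure 114 mm over their backs; the gripper's body (76 mm by 85 mm) begins 54 mm behind the grasp point. The pads swing forward as they close: fully open they stand 13 mm farther back than shut.
Start: joints at [1.28, 0.321, -0.07, 1.45, 0.023, 1.371, -0.057], TCP at [0.195, -0.62, 0.231] pointing down, gripper open.
Joint ranges: [-2.86, 2.86], [-0.3, 2.09], [-1.38, 1.24], [0.06, 2.45], [-1.56, 4.7], [0.09, 2.05], [-2.69, 2.69]. Speed limits (rad/s): [2.57, 2.57, 3.14, 3.14, 3.14, 3.14, 3.14].

### API

Orientations are given as a rotation vector (axis times angle).
In Python, from bench import * gives the robot as it stands. Calls block until the motion is done:
- goto(position, orientation): joint-space move of the TCP to a pose.
- movel(position, v=0.15, rot=None, stop_force=None): straight line of the TCP; rot=None keeps the orientation; v is the mean speed in m/s. With stop_force (N) it stops when the force on the tool has changed by that much, and returns True; else False.
- set_joints(angles): joint-space move.
- open_gripper() and close_gripper(f_grip=None): open the fingers fully, or close them until they stop; f_grip is the grip in N (None keeps the last).
- pause(seconds).
- solve_ik(position, orientation): joint angles nearest the present ones, or None.
- sense(): the state.
- read_camera(name): name is "scene" or "top" or "wrist"; returns the picture (384x512x3 uint8, red, green, blue); there is no depth.
- calibration(name): a dict with "fx", "fy", "cx", "cy" (pixels), "rvec" (rotation vector, rad) and "tvec" (3), from world to camera coordinates, as OpenCV has them. Camera axes: x right, y down, z forward; pixel columns grow to the right and rows downward; lengths in m; the calibration is good to about 2 mm. The wrist camera is an equidistant fisheye: a pixel r from the principal point sees the ray r / f radians off the axis. A picture is of the moment at which its call begins: read the wrist's pose just before it. calibration takes no time and is no camera call; for the wrist camera it gives the pose at the moment of the call.
A pose or a line that the arm cannot do raises Unreachable and nothing moves.
- hand_in(): hands the job in, once; it reports no verdict.
Trained networks look in the newest picture that a camera, given by its name, has taken for a name from the list of things; names that differ only in an ending like _2 or _b are one class to them, and where a whole thing is asked for, a point or a joint stands for the part that bears it (a point fixed in the world has none). Each returns a list of dicts, best first, with "p" (0 to 1); they miss things now and then, are a little off and sometimes report something else, mostly with a low value. They report only what shows in the picture. A call takes as long as a camera call. They do not tell look-alikes from the thing itself.
- cut_out(camera, query): "pixels" (384x512 bool, what is visible of it).
- tip_of(camera, query): "location" ([x, y, z] in m, in world coordinates, good to about 4 mm: a listed point, or the origin of a listed thing).
The state is a dict: "clock": time; "joints": joint angles; "joint_vel": joint speeds; "tau": joint torques, N m; "tcp_pos": TCP position; "orientation": TCP orientation; "wrist_force": force on the tool from outside, world axes, zero at the start; "wrist_torque": the same for the moment, N m; "finger_gap": finger opening in m.
Only numpy, scipy, OpenCV 4.12 (cv2) and the standard library are available. Lean on these libraries where they do the work, as an engineer would, in place of code of your own. Each camera call takes 0.05 s, during which the arm holds its last target.

## Working session

There is one attempt and no reset: what is moved stays moved. The work goes in short steps, each a Python script; the robot and the scene stay as the last script left them, time stands still between calls to the robot, and variables do not carry over. Pictures are saved under pics/ and viewed, and the job is handed in when it is done.

```bash
ls; mkdir -p pics
python3 - <<'E'
from bench import *
import cv2
s=sense();print(s)
for n in("scene","top","wrist"):
    im=read_camera(n);cv2.imwrite(f"pics/a_{n}.png",im[:,:,::-1]);print(n,calibration(n))
for q in ["stop_top","feeder_bed_top","tray_a_grip","bottle_a_mid","tape_roll"]:
    for c in("scene","top"):
        print(q,c,[(d["location"],round(d["p"],2)) for d in tip_of(c,q)])
print(sense()["clock"])
E
```

```text
pics
{'clock': 0.0, 'joints': array([ 1.28010841,  0.32185595, -0.07007256,  1.45168373,  0.02261084,
        1.3708106 , -0.05690828]), 'joint_vel': array([9.25224648e-05, 5.52155447e-04, 2.68528588e-04, 4.52587137e-04,
       7.02222116e-04, 7.25337452e-04, 2.21780737e-04]), 'tau': array([ 3.29818968e-04, -4.93584967e+01, -3.82272117e-01, -3.14334691e+01,
        1.29074795e-02,  1.12961818e-02,  1.35365127e-06]), 'tcp_pos': array([ 0.19483659, -0.61953819,  0.23019764]), 'orientation': array([-3.10327488e+00, -4.76636506e-01,  6.45366381e-04]), 'wrist_force': array([-0.05140428, -0.44373037, -0.0365659 ]), 'wrist_torque': array([ 0.00901541, -0.00559007, -0.01735677]), 'finger_gap': 0.08550530693050071}
scene {'fx': 476.60867884969116, 'fy': 476.60867884969116, 'cx': 255.26836452380823, 'cy': 200.57561747334526, 'rvec': array([ 1.0123927 , -2.09309415,  1.33500531]), 'tvec': array([0.23631442, 0.2402855 , 1.26668962])}
top {'fx': 431.677341821365, 'fy': 431.677341821365, 'cx': 257.49117238247874, 'cy': 180.6259683347516, 'rvec': array([ 2.14248966, -2.15860251,  0.15389963]), 'tve
[... 304 characters left out ...]
 0.1052], 0.45)]
stop_top top [([0.6513, 0.2573, 0.1083], 0.73)]
feeder_bed_top scene [([0.6366, -0.0009, 0.0391], 0.66)]
feeder_bed_top top [([0.6372, 0.0022, 0.0422], 0.89)]
tray_a_grip scene [([0.4393, 0.2715, 0.0604], 0.74)]
tray_a_grip top [([0.4443, 0.2751, 0.054], 0.63), ([0.4641, -0.0408, 0.0498], 0.49)]
bottle_a_mid scene [([0.2846, 0.2018, 0.0468], 0.96), ([0.357, -0.0484, 0.0501], 0.68), ([0.4323, 0.0747, 0.0461], 0.55), ([0.6159, -0.2667, -0.0008], 0.16)]
bottle_a_mid top [([0.3546, -0.0467, 0.046], 0.66), ([0.4326, 0.0744, 0.0482], 0.56), ([0.2851, 0.2064, 0.0473], 0.52)]
tape_roll scene [([0.6127, -0.2666, -0.0044], 0.75)]
tape_roll top [([0.6117, -0.2665, -0.0007], 0.73)]
0.65
```

View pics/a_scene.png

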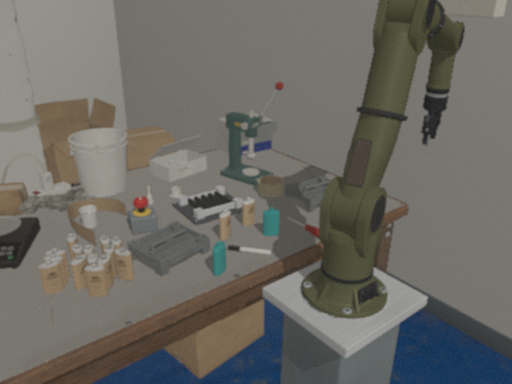

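View pics/a_top.png

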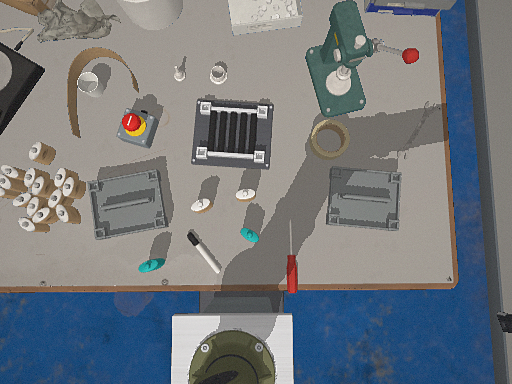

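View pics/a_wrist.png

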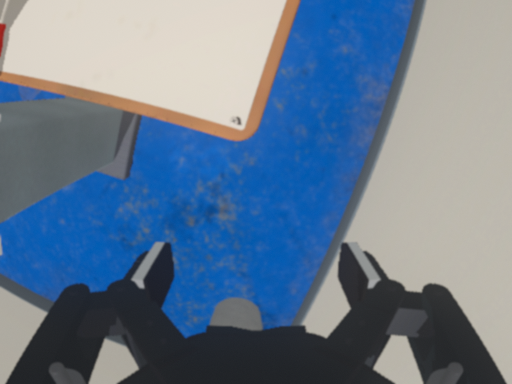

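The top view shows the bed at (232,132), the button at (132,123), one tray at (127,203) and the other at (365,198). Tan loose bottles are at (201,205) and (245,195), with turquoise look-alikes at (151,265) and (249,235), and the tape at (329,137). There are only two tan loose bottles.

```bash
cat > h.py <<'E'
from bench import *
import numpy as np, cv2
from scipy.spatial.transform import Rotation as Rn
def down(a):
    y=np.array([np.cos(a),np.sin(a),0]);z=np.array([0,0,-1.]);x=np.cross(y,z)
    return Rn.from_matrix(np.column_stack([x,y,z])).as_rotvec()
def proj(c,P,wrist):
    P=np.atleast_2d(P).astype(float);R=Rn.from_rotvec(c["rvec"]).as_matrix();q=P@R.T+c["tvec"]
    if not wrist: return np.column_stack([c["fx"]*q[:,0]/q[:,2]+c["cx"],c["fy"]*q[:,1]/q[:,2]+c["cy"]])
    r=np.hypot(q[:,0],q[:,1])+1e-12;t=np.arctan2(r,q[:,2])
    return np.column_stack([c["fx"]*t*q[:,0]/r+c["cx"],c["fy"]*t*q[:,1]/r+c["cy"]])
def ray(c,uv,wrist):
    u=(uv[0]-c["cx"])/c["fx"];v=(uv[1]-c["cy"])/c["fy"]
    if wrist:
        r=np.hypot(u,v)+1e-12;d=np.array([u/r*np.sin(r),v/r*np.sin(r),np.cos(r)])
    else: d=np.array([u,v,1])
    R=Rn.from_rotvec(c["rvec"]).as_matrix();d=R.T@d;o=-R.T@c["tvec"];return o,d/np.linalg.norm(d)
def onz(c,uv,z,wrist):
    o,d=ray(c,uv,wrist);return o+d*(z-o[2])/d[2]
def tri(rays):
    A=0;b=0
    for o,d in rays:
        M=np.eye(3)-np.outer(d,d);A=A+M;b=b+M@o
    return np.linalg.solve(A,b)
def ortho(img,c,wrist,x0,x1,y0,y1,z,s=0.0005):
    # image: rows x decreasing downwards, cols y decreasing rightwards
    xs=np.arange(x1,x0,-s);ys=np.arange(y1,y0,-s);X,Y=np.meshgrid(xs,ys,indexing="ij")
    P=np.column_stack([X.ravel(),Y.ravel(),np.full(X.size,z)])
    uv=proj(c,P,wrist).astype(np.float32)
    return cv2.remap(img,uv[:,0].reshape(X.shape),uv[:,1].reshape(X.shape),cv2.INTER_LINEAR)
def snap(n,fn=None):
    c=calibration(n);im=read_camera(n)
    if fn: cv2.imwrite(f"pics/{fn}.png",im[:,:,::-1])
    return im,c
E
python3 - <<'E'
from h import *
c=calibration("wrist");s=sense()
R=Rn.from_rotvec(c["rvec"]).as_matrix();o=-R.T@c["tvec"]
T=Rn.from_rotvec(s["orientation"]).as_matrix()
print("cam in tool",T.T@(o-s["tcp_pos"]),"axis in tool",T.T@R[2], "toolY",T[:,1])
ct=calibration("top")
for uv in [(365,198),(127,203),(232,132),(201,205),(245,195),(132,123)]: print(uv,onz(ct,uv,0.06,False))
for a in (0,np.pi):
  for p in ([0.44,-0.34,0.33],[0.65,0.255,0.2],[0.44,0.275,0.3],[.43,.075,.2],[.64,0,.3]): print(a,p,solve_ik(p,down(a)))
E
```

```text
cam in tool [ 0.07631308  0.00050572 -0.14297703] axis in tool [-2.98143768e-01  5.42559459e-04  9.54520822e-01] toolY [ 3.00124322e-01 -9.53900087e-01  1.28371717e-04]
(365, 198) [ 0.45037236 -0.3486513   0.06      ]
(127, 203) [0.44191044 0.27114082 0.06      ]
(232, 132) [ 0.62943195 -0.00171926  0.06      ]
(201, 205) [0.43526598 0.07875181 0.06      ]
(245, 195) [ 0.46055046 -0.03571715  0.06      ]
(132, 123) [0.65594293 0.26515902 0.06      ]
0 [0.44, -0.34, 0.33] [ 1.01792087  0.11447999 -0.44687622  1.51390593  0.04943787  1.52442102
  0.57130498]
0 [0.65, 0.255, 0.2] [ 0.2440733   0.64506296 -1.02460863  1.33020023  0.54343635  1.45764382
 -0.74449399]
0 [0.44, 0.275, 0.3] [-0.11473925  0.03787313 -0.50613263  1.64869578  0.01847118  1.45978711
 -0.62261425]
0 [0.43, 0.075, 0.2] [ 0.69393151 -0.1325101  -0.84904246  1.96569432 -0.10418105  1.26530042
 -0.11930392]
0 [0.64, 0, 0.3] [ 0.58181822  0.38801757 -0.84632351  1.34608936  0.28748037  1.53259679
 -0.2373167 ]
3.141592653589793 [0.44, -0.34, 0.33] [ 0.77246232  0.0984213  -0.17642734  1.52249723  0.01726763  1.52219953
 -2.54556025]
3.141592653589793 [0.65, 0.255, 0.2] [ 0.3102362   0.72631064 -1.18289427  1.32780675  0.66369996  1.506816
  2.33125025]
3.141592653589793 [0.44, 0.275, 0.3] [ 0.52794191  0.11668786 -1.20765364  1.63335457  0.10963632  1.46724482
  2.45277459]
3.141592653589793 [0.43, 0.075, 0.2] None
3.141592653589793 [0.64, 0, 0.3] None
```

Run:
```python
from h import *
goto([0.45,-0.39,0.33],down(0))
im,c=snap("wrist","b_trayB")
print([(d["location"],d["p"]) for d in tip_of("wrist","tray_a_grip")])
m=cut_out("wrist","tray_a_grip");print([d["p"] for d in m], sense()["clock"])
o=ortho(im,c,True,.33,.57,-.5,-.2,.055);cv2.imwrite("pics/b_ortho.png",o[:,:,::-1])
goto([0.65,0.2,0.33],down(0))
im,c=snap("wrist","b_button")
for q in("stop_top","feeder_bed_top"): print(q,[(d["location"],d["p"]) for d in tip_of("wrist",q)])
print(sense()["clock"],sense()["joints"])
```

```text
[]
[] 2.1417
stop_top [([0.6498, 0.2586, 0.1122], 0.84)]
feeder_bed_top [([0.6378, 0.0008, 0.0396], 0.93)]
4.5167 [ 0.31221541  0.55143986 -1.05073174  1.17167248  0.47458143  1.66227134
 -0.62162628]
```

```bash
python3 -c "
import cv2,numpy as np
a=cv2.imread('pics/b_trayB.png');b=cv2.imread('pics/b_button.png');cv2.imwrite('pics/b_two.png',cv2.resize(np.hstack([a,b]),(800,300)))"
```

```text
(no output)
```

View pics/b_two.png

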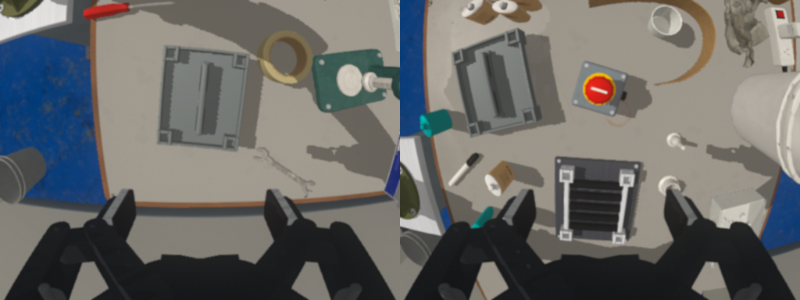

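View pics/b_ortho.png

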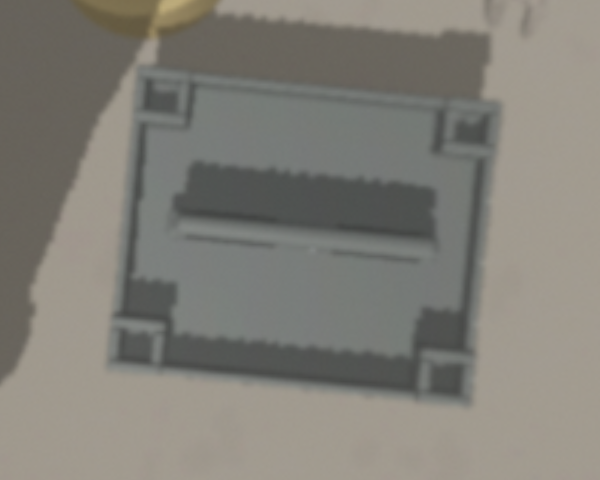

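Left panel: tray B's handle is at about (205,98), yawed slightly. Right panel: the red head is at (600,88) and the bed at (597,200). The button measures (0.650, 0.257, 0.108–0.112), consistent with the text. I'll press it now.

Run:
```python
from h import *
close_gripper(40)
goto([0.650,0.257,0.15],down(0))
movel([0.650,0.257,0.113],v=0.1,stop_force=6)
hit=movel([0.650,0.257,0.0985],v=0.03,stop_force=30)
s=sense();print(hit,s["tcp_pos"],s["wrist_force"],s["clock"])
pause(0.2)
movel([0.650,0.257,0.16],v=0.15)
goto([0.60,0.19,0.33],down(0));open_gripper()
im,c=snap("wrist","c_after")
for q in("stop_top","feeder_bed_top","tray_a_grip"): print(q,[(d["location"],d["p"]) for d in tip_of("wrist",q)])
o=ortho(im,c,True,.33,.77,-.12,.38,.04,.0006);cv2.imwrite("pics/c_bed.png",o[:,:,::-1])
o=ortho(im,c,True,.33,.57,.13,.40,.055);cv2.imwrite("pics/c_trayA.png",o[:,:,::-1])
o=ortho(im,c,True,.60,.70,.20,.31,.10,.00025);cv2.imwrite("pics/c_head.png",o[:,:,::-1])
goto([0.53,-0.06,0.33],down(0))
im,c=snap("wrist","c_bed2")
for q in("feeder_bed_top","bottle_a_mid"): print(q,[(d["location"],d["p"]) for d in tip_of("wrist",q)])
o=ortho(im,c,True,.50,.77,-.15,.15,.04,.0005);cv2.imwrite("pics/c_bed3.png",o[:,:,::-1])
o=ortho(im,c,True,.37,.53,-.11,.15,.09,.0004);cv2.imwrite("pics/c_bot.png",o[:,:,::-1])
print(sense()["clock"])
```

```text
False [0.65057092 0.25756893 0.10040668] [-0.93922997 -0.13761627  8.97611471] 7.2167
stop_top [([0.6444, 0.2581, 0.1061], 0.84)]
feeder_bed_top []
tray_a_grip [([0.4356, 0.2741, 0.0594], 0.92)]
feeder_bed_top [([0.6355, -0.0004, 0.0394], 0.78)]
bottle_a_mid [([0.4317, 0.0782, 0.0476], 0.97)]
10.9083
```

View pics/c_trayA.png

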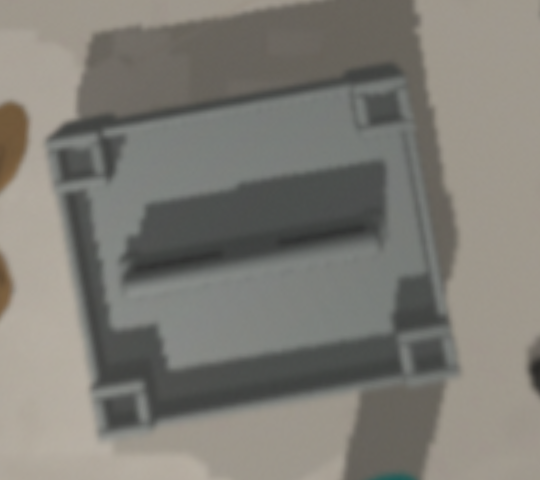

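View pics/c_bed3.png

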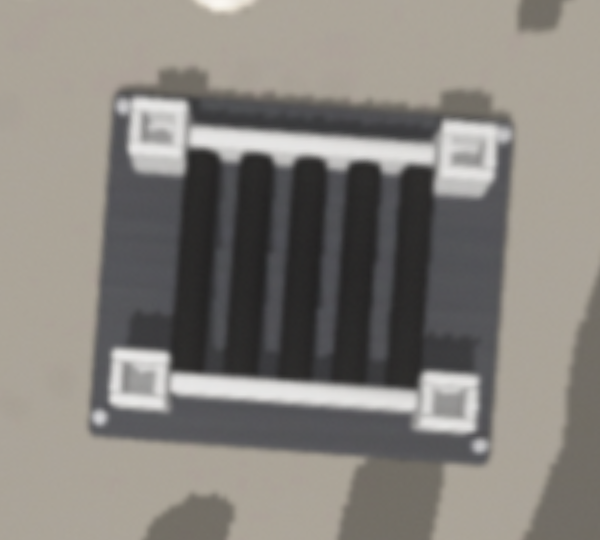

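View pics/c_bot.png

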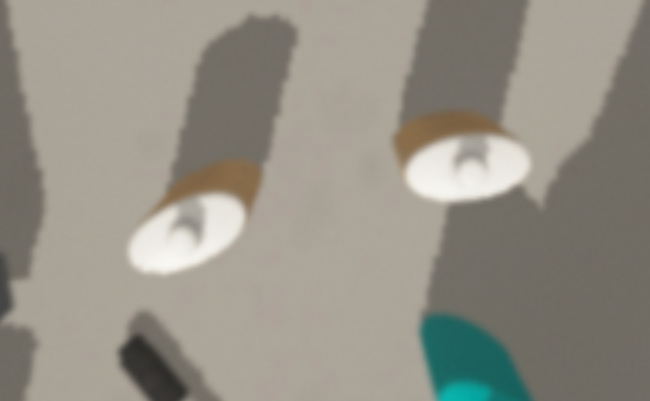

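View pics/c_head.png

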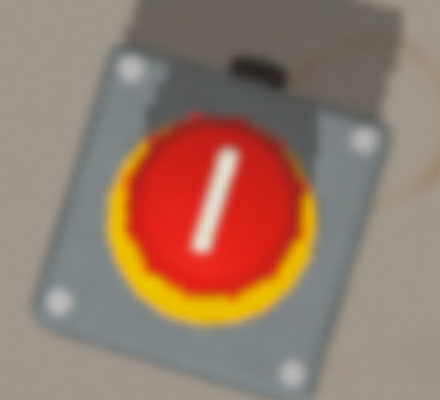

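The head is down: the TCP reached 0.1004 against an expected 0.1005, at 9 N. I'll verify by the shift in the fixed cameras and refine the bed from rotated wrist views.

Run:
```python
from h import *
def red(im):
    hsv=cv2.cvtColor(im,cv2.COLOR_RGB2HSV);m=((hsv[...,0]<8)|(hsv[...,0]>172))&(hsv[...,1]>150)&(hsv[...,2]>90);return m
cals={n:calibration(n) for n in("scene","top")}
for t,ims in (("before",{n:cv2.imread(f"pics/a_{n}.png")[:,:,::-1] for n in cals}),("after",{n:snap(n,f"d_{n}")[0] for n in cals})):
    rs=[]
    for n in cals:
        u=proj(cals[n],[.65,.257,.105],False)[0];m=red(ims[n]);mm=np.zeros_like(m);a,b=int(u[1]),int(u[0]);mm[a-16:a+16,b-16:b+16]=m[a-16:a+16,b-16:b+16]
        ys,xs=np.nonzero(mm);print(t,n,xs.mean(),ys.mean(),len(xs));rs.append(ray(cals[n],(xs.mean(),ys.mean()),False))
    print(tri(rs))
W=[]
for a,p in ((1.2,[.60,0.02,.30]),(-0.9,[.66,-.02,.30])):
    d=-np.array([np.sin(a)*-1,np.cos(a)])  # toolx=( -sin?)
    R=Rn.from_rotvec(down(a)).as_matrix();q=np.array([.637,0,.30])-0.06*R[:,0]
    print(a,q)
    try: goto(q,down(a))
    except Exception as e: print(e);continue
    im,c=snap("wrist");o=ortho(im,c,True,.52,.76,-.13,.13,.04,.0005);W.append(o)
print(sense()["clock"])
t,c=snap("top");W.append(ortho(t,c,False,.52,.76,-.13,.13,.04,.0005))
cv2.imwrite("pics/d_bed.png",np.hstack(W[:2])[:,:,::-1]); cv2.imwrite("pics/d_bedtop.png",W[-1][:,:,::-1])
# auto: white post tops
```

```text
before scene 140.4111111111111 202.7111111111111 90
before top 131.15040650406505 121.77642276422765 246
[0.65063027 0.25838279 0.08950134]
after scene 140.4835164835165 204.87912087912088 91
after top 132.03673469387755 122.68979591836735 245
[0.65058576 0.25858814 0.08168828]
1.2 [ 0.69292235 -0.02174147  0.3       ]
-0.9 [ 0.59000039 -0.0372966   0.3       ]
13.575
```

View bed.

Triangulated drop is 7.8 mm, so it is latched.

```bash
python3 -c "
import cv2
a=cv2.imread('pics/d_bed.png');print(a.shape);cv2.imwrite('pics/d_bed1.png',cv2.resize(a[:,:520],None,fx=1.2,fy=1.2));cv2.imwrite('pics/d_bed2.png',cv2.resize(a[:,520:],None,fx=1.2,fy=1.2))"
```

```text
(480, 1040, 3)
```

View pics/d_bed1.png

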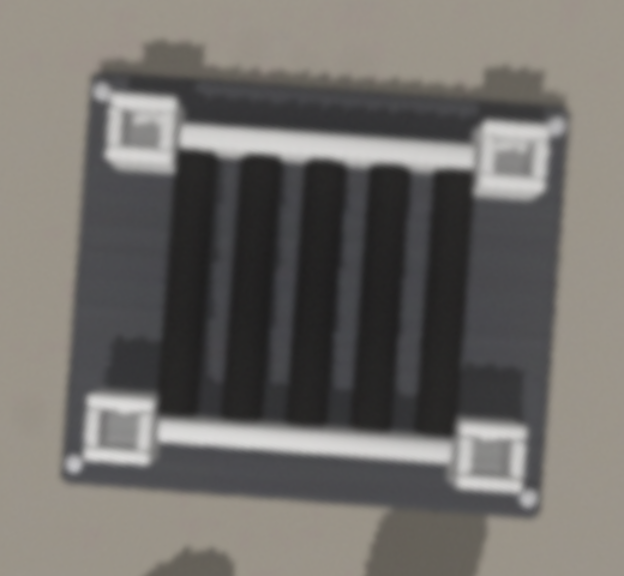

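View pics/d_bed2.png

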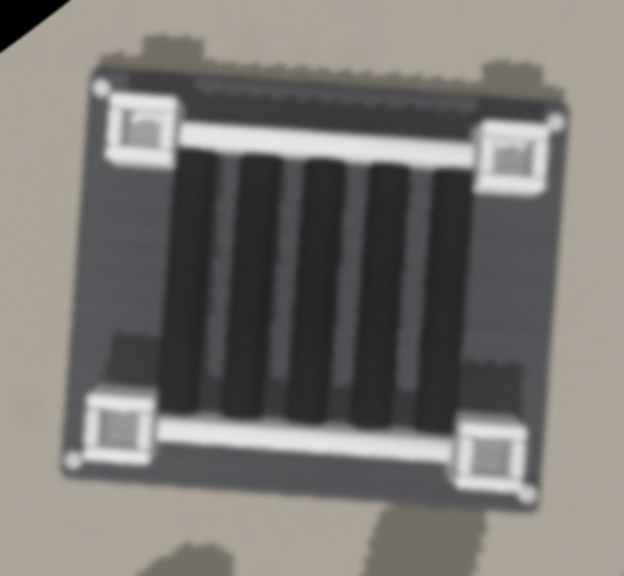

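View pics/d_bedtop.png

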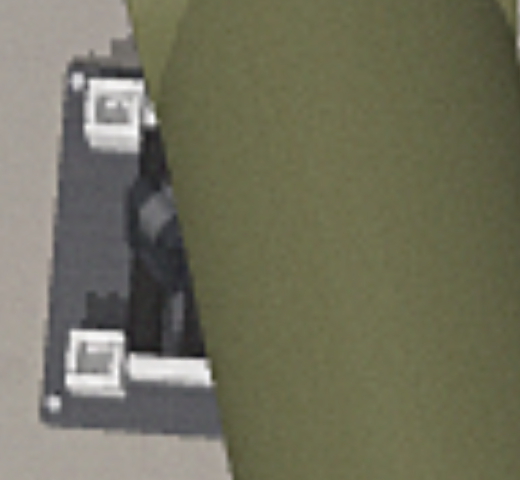

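The bed is consistent across three views: (0.638, -0.002), yaw -0.075, posts 154–155 x 126 mm. Now tray A.

Run:
```python
from h import *
R=Rn.from_rotvec(down(.172)).as_matrix()
goto(np.array([.442,.274,.25])-.05*R[:,0],down(.172))
im,c=snap("wrist","e_w");o=ortho(im,c,True,.33,.57,.14,.40,.056,.0005)
print([(d["location"],d["p"]) for d in tip_of("wrist","tray_a_grip")],sense()["clock"],sense()["joints"])
cv2.imwrite("pics/e_A.png",cv2.resize(o,None,fx=1.2,fy=1.2)[:,:,::-1])
```

```text
[([0.4357, 0.2716, 0.0577], 0.64)] 14.875 [ 0.66321509  0.08642174 -1.21404614  1.74644057  0.08217691  1.36509437
 -0.39778135]
```

View pics/e_A.png

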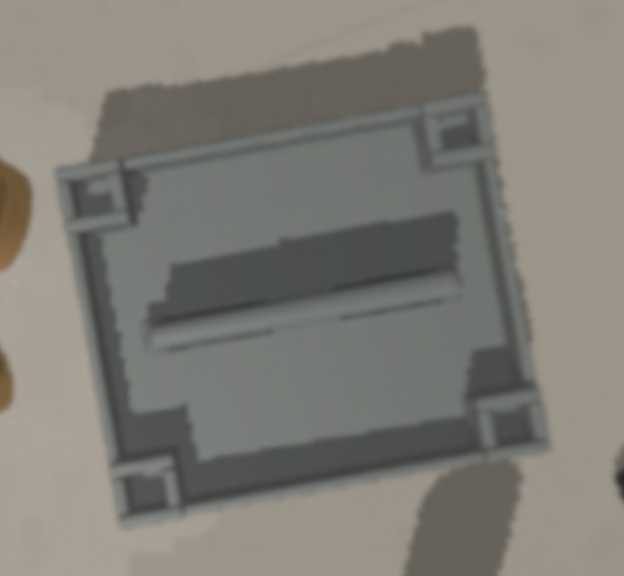

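Run:
```python
from h import *
set_joints([-0.11473925,0.03787313,-0.50613263,1.64869578,0.01847118,1.45978711,-0.62261425])
p=np.array([.4404,.2737,.12]);a=.172
goto(p,down(a)); print(sense()["joints"])
f=sense()["wrist_force"]
movel([p[0],p[1],.043],v=.1,stop_force=15)
s=sense();print(s["tcp_pos"],s["wrist_force"]-f)
close_gripper(60)
s=sense();print(s["finger_gap"],s["tcp_pos"],s["wrist_force"]-f)
movel([p[0],p[1],.25],v=.12)
s=sense();print(s["finger_gap"],s["wrist_force"]-f,s["clock"])
snap("wrist","f_w");snap("scene","f_s")
```

```text
[-0.12755973  0.16259717 -0.51642424  1.89387093  0.08952672  1.10582818
 -0.50780619]
[0.44093582 0.27414056 0.0436671 ] [-0.02328157 -0.52156649 -0.44391209]
0.011199253806280238 [0.44038066 0.27379471 0.04322044] [-1.84168319 -0.23458258  2.25640314]
0.010685036415216608 [-0.34473327  0.3766788  -2.61486651] 19.9917
```

View pics/f_w.png

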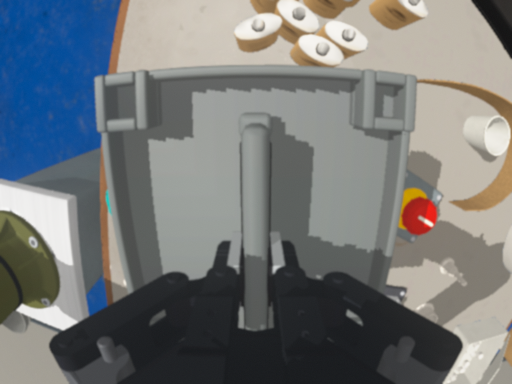

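View pics/f_s.png

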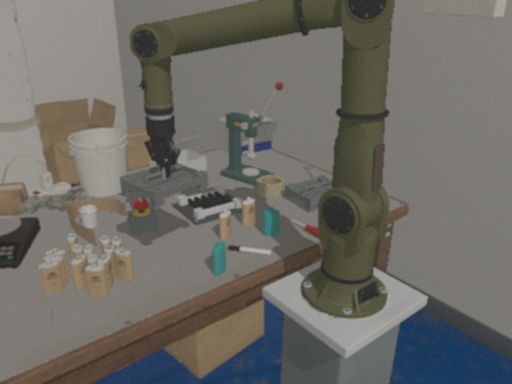

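Run:
```python
from h import *
s=sense();c=calibration("wrist");T=Rn.from_rotvec(s["orientation"]).as_matrix();im=cv2.imread("pics/f_w.png")
Q={"ribend":[.065,0,-.0248],"c1":[.092,.077,-.0128],"c2":[.092,-.077,-.0128],"tip":[0,0,0],
 "in1":[.064,.077,-.0128],"in2":[.064,-.077,-.0128]}
for k,q in Q.items():
    u=proj(c,s["tcp_pos"]+T@np.array(q),True)[0];print(k,u);cv2.circle(im,(int(u[0]),int(u[1])),2,(0,0,255),-1)
for q in ([.060,0,-.0248],[.087,.077,-.0128]):print("5mm",proj(c,s["tcp_pos"]+T@np.array(q),True)[0])
cv2.imwrite("pics/f_ov.png",cv2.resize(im[40:240,80:440],None,fx=2.2,fy=2.2))
```

```text
ribend [254.67924076 127.40329105]
c1 [417.35281089  75.908696  ]
c2 [92.68564221 76.16574671]
tip [254.96865803 245.50427879]
in1 [414.48304855 133.36704523]
in2 [ 95.59224182 133.48821107]
5mm [254.68800569 139.8320534 ]
5mm [417.11576135  86.13774049]
```

View pics/f_ov.png

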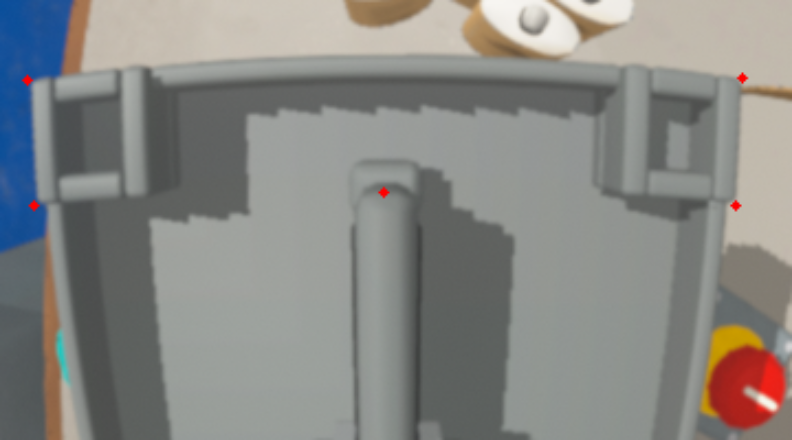

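Tray A is held centred: the overlay fits within about 1 mm along the rib. Placing it on the bed.

```bash
cat >> h.py <<'E'
def corr_goto(p,a,first=None):
    goto(p,down(a));s=sense();e=np.array(p)-s["tcp_pos"];return e
def seat(bx,by,a,zseat,ztip):
    # hover, descend with stop force
    e=corr_goto([bx,by,ztip+.03],a);print("err",e)
    f=sense()["wrist_force"]
    movel([bx+e[0],by+e[1],ztip+.004],v=.12)
    s=sense();print("pre",s["tcp_pos"],s["wrist_force"]-f)
    hit=movel([bx+e[0],by+e[1],zseat-.003],v=.04,stop_force=12)
    s=sense();print("hit",hit,s["tcp_pos"],s["wrist_force"]-f,s["clock"]);return s["tcp_pos"][2]
E
python3 - <<'E'
from h import *
goto([.60,.08,.25],down(-.0)); goto([.6382,-.0018,.2],down(-.075)); print(sense()["joints"])
z=seat(.6382,-.0018,-.075,.0712,.0832)
E
```

```text
[ 0.16321372  0.32384516 -0.25319918  1.52000182  0.08149894  1.30995017
 -0.17321321]
err [-1.04358350e-05 -2.05450592e-03 -8.07954637e-04]
pre [ 0.63895755 -0.00366835  0.08871816] [-0.52032764  0.11964528 -2.07835001]
hit True [ 0.63864885 -0.0038571   0.07141542] [-1.80603943  0.61072898  6.68896034] 22.8083
```

Seated: the TCP stopped at 0.0714 with 0.0712 expected. I'll release and go to look at tray B.

Run:
```python
from h import *
open_gripper()
p=sense()["tcp_pos"];movel([p[0],p[1],.25],v=.2)
R=Rn.from_rotvec(down(-.075)).as_matrix()
goto(np.array([.638,-.002,.28])-.06*R[:,0],down(-.075))
im,c=snap("wrist","g_w");o=ortho(im,c,True,.52,.76,-.13,.13,.096,.0005)
cv2.imwrite("pics/g_A.png",cv2.resize(o,None,fx=1.2,fy=1.2)[:,:,::-1])
print([(d["location"],d["p"]) for d in tip_of("wrist","tray_a_grip")])
R=Rn.from_rotvec(down(-.094)).as_matrix()
goto(np.array([.453,-.352,.25])-.05*R[:,0],down(-.094))
im,c=snap("wrist","g_w2");o=ortho(im,c,True,.33,.57,-.48,-.22,.056,.0005)
cv2.imwrite("pics/g_B.png",cv2.resize(o,None,fx=1.2,fy=1.2)[:,:,::-1])
print([(d["location"],d["p"]) for d in tip_of("wrist","tray_b_grip")])
print(sense()["clock"],sense()["joints"])
```

```text
[([0.6349, -0.0018, 0.0852], 0.8)]
[([0.449, -0.3494, 0.0612], 0.58)]
26.575 [ 0.70935753  0.21104163 -0.03065361  1.54975075  0.00581828  1.38074414
  0.58767502]
```

View pics/g_A.png

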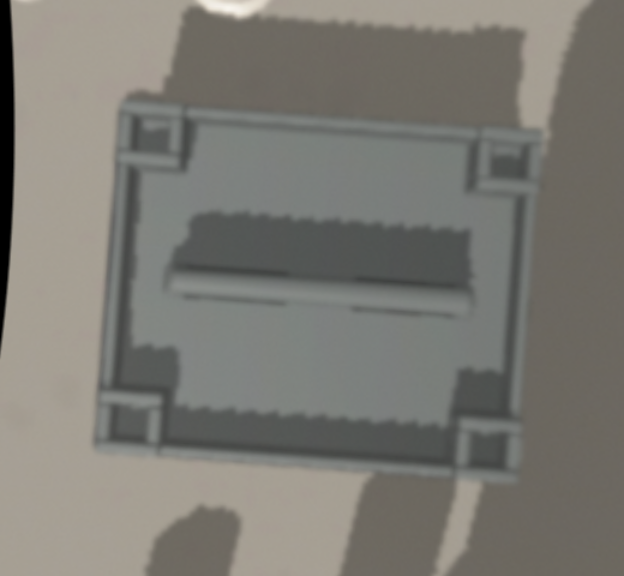

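View pics/g_B.png

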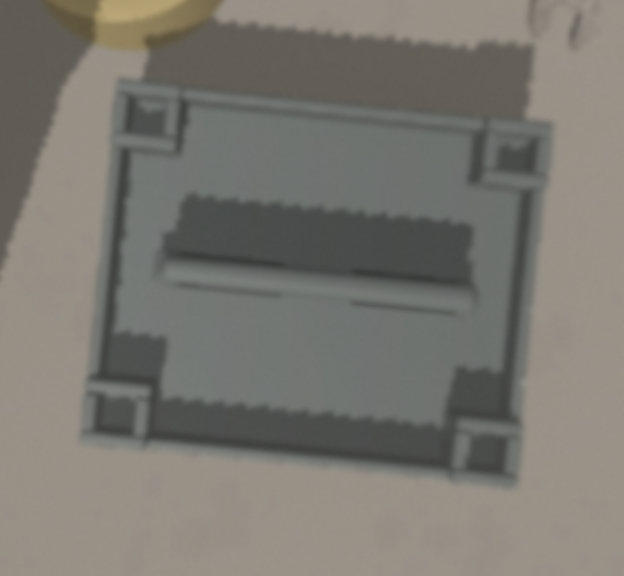

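Tray A is home: size consistent with post tops at 0.084 m, centre (0.639, -0.0035), yaw -0.073. Tray B is at (0.4522, -0.352), yaw -0.098. Grasping B.

Run:
```python
from h import *
p=np.array([.4522,-.3521,.12]);a=-.098
goto(p,down(a))
f=sense()["wrist_force"]
movel([p[0],p[1],.043],v=.1,stop_force=15)
close_gripper(60)
s=sense();print(s["finger_gap"],s["tcp_pos"],s["wrist_force"]-f)
movel([p[0],p[1],.25],v=.12)
s=sense();print(s["finger_gap"],s["wrist_force"]-f,s["clock"])
im,c=snap("wrist","h_w");T=Rn.from_rotvec(s["orientation"]).as_matrix();im=im[:,:,::-1].copy()
for q in ([.065,0,-.0248],[.092,.077,-.0128],[.092,-.077,-.0128],[.064,.077,-.0128],[.064,-.077,-.0128]):
    u=proj(c,s["tcp_pos"]+T@np.array(q),True)[0];cv2.circle(im,(int(u[0]),int(u[1])),1,(0,0,255),-1)
cv2.imwrite("pics/h_ov.png",cv2.resize(im[40:240,80:440],None,fx=2.2,fy=2.2))
```

```text
0.01092466190381194 [ 0.45253329 -0.35228985  0.0432544 ] [-0.25625758  0.75702516  0.78854004]
0.0105743401282061 [-0.66084314  0.89662608 -3.10345304] 30.65
```

View pics/h_ov.png

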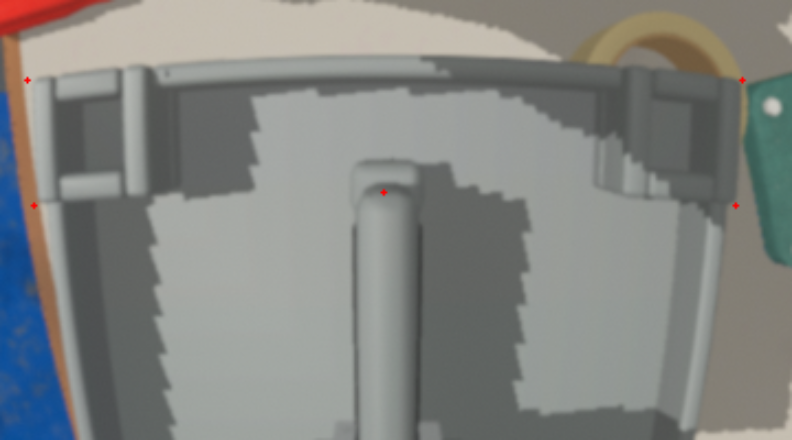

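Same in-hand pose as tray A, so I aim for the same TCP xy at which A seated.

Run:
```python
from h import *
goto([.55,-.15,.28],down(-.075)); goto([.6386,-.0038,.22],down(-.074));pause(.3)
p=sense()["tcp_pos"];print(p)
z=seat(.6386,-.0038,-.074,.1154,.1274)
s=sense();R=Rn.from_rotvec(s["orientation"]).as_matrix();print(R[:,1])
```

```text
[ 0.63862226 -0.00536126  0.22057851]
err [0.00108547 0.00049153 0.0008548 ]
pre [ 0.64022796 -0.00329799  0.13260677] [ 0.35464331  0.79596858 -0.60499298]
hit True [ 0.64018068 -0.0033291   0.11552404] [0.4304811  1.6466136  6.57320083] 33.8167
[ 0.99726014 -0.07396379  0.00125443]
```

Seated at 0.1155 with 0.1154 expected. I'll release and look at the stack and the bottles.

Run:
```python
from h import *
open_gripper()
p=sense()["tcp_pos"];movel([p[0],p[1],.27],v=.2)
R=Rn.from_rotvec(down(-.075)).as_matrix()
goto(np.array([.638,-.002,.32])-.06*R[:,0],down(-.075))
im,c=snap("wrist","i_w");o=ortho(im,c,True,.52,.76,-.13,.13,.128,.0005)
cv2.imwrite("pics/i_B.png",cv2.resize(o,None,fx=1.2,fy=1.2)[:,:,::-1])
print([(d["location"],d["p"]) for d in tip_of("wrist","tray_b_grip")])
for i,q in enumerate(([.46,.03,.28],[.46,-.07,.28])):
    goto(q,down(0));im,c=snap("wrist",f"i_bw{i}");o=ortho(im,c,True,.37,.53,-.11,.15,.097,.0004);cv2.imwrite(f"pics/i_b{i}.png",cv2.resize(o,None,fx=1.2,fy=1.2)[:,:,::-1])
    print([(d["location"],d["p"]) for d in tip_of("wrist","bottle_a_mid")])
print(sense()["clock"],sense()["joints"]); snap("scene","i_s");snap("top","i_t")
```

```text
[([0.6371, 0.0007, 0.1311], 0.9)]
[([0.2845, 0.2072, 0.0504], 0.67), ([0.359, -0.0477, 0.0461], 0.63), ([0.4288, 0.0732, 0.0471], 0.59)]
[([0.3599, -0.05, 0.0468], 0.72), ([0.4352, 0.0753, 0.048], 0.61)]
37.4667 [ 0.38538776 -0.0836418  -0.27321276  1.80016073 -0.02366022  1.42223252
  0.11756689]
```

View pics/i_B.png

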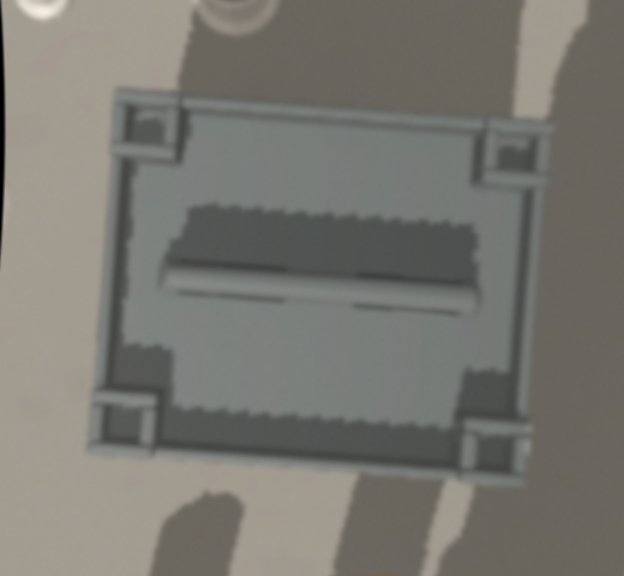

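View pics/i_b0.png

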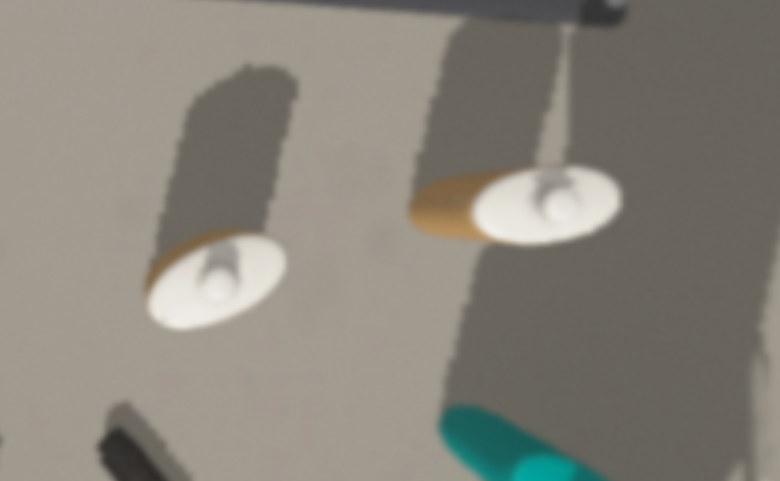

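View pics/i_b1.png

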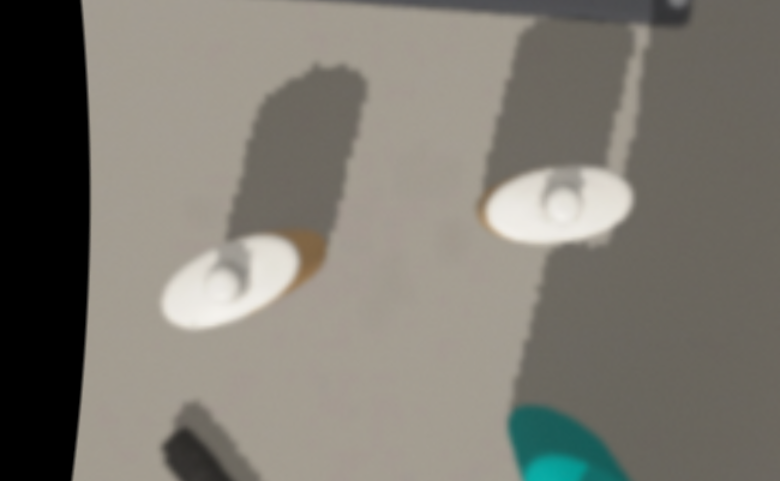

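View pics/i_s.png

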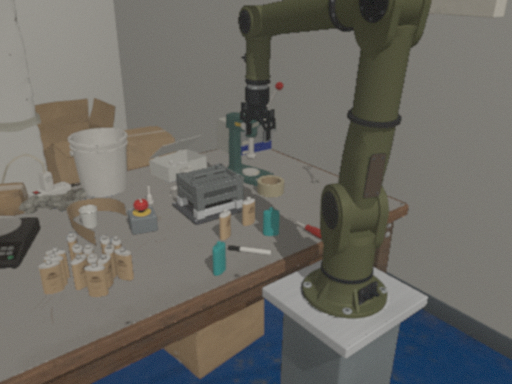

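The stack is correct: tray B measures 182 mm wide at the seated plane, centred at (0.6405, -0.0036). The bottles triangulate to about (0.435, 0.076) and (0.462, -0.038). Now I'll fit their orientation.

Run:
```python
from h import *
for i,cy,cx in((0,.106,.46),(1,.006,.46)):
    o=cv2.imread(f"pics/i_b{i}.png");hsv=cv2.cvtColor(o,cv2.COLOR_BGR2HSV)
    m=((hsv[...,2]>190)&(hsv[...,1]<45)).astype(np.uint8);m=cv2.morphologyEx(m,cv2.MORPH_CLOSE,np.ones((25,25)))
    for k in cv2.findContours(m,cv2.RETR_EXTERNAL,cv2.CHAIN_APPROX_NONE)[0]:
        if cv2.contourArea(k)<2000: continue
        (u,v),(w,h),th=cv2.fitEllipse(k)  # th: angle of w axis... major axis=h at th+90
        al=np.radians(th+90); d=np.array([np.cos(al),np.sin(al)]) # col,row of major
        yd=np.array([-d[1],-d[0]]); yd*=np.sign(yd[1]);yaw=np.arctan2(-yd[0],yd[1])
        s=.0004/1.2;P=np.array([.53-v*s,.15-u*s]);P=np.array([cx,cy])+(P-[cx,cy])*1.047
        print(i,P,w*s*1.047,h*s*1.047,yaw)
for a,p in((.4,[.435,.076,.045]),(0.05,[.462,-.038,.045])):print(solve_ik(p,down(a)))
```

```text
0 [0.43338764 0.07692823] 0.024136487144470215 0.051675101226806644 0.40136034735393455
0 [ 0.46065239 -0.03798911] 0.02326079727935791 0.05194767227172852 0.12330142899346987
1 [0.43352802 0.07734696] 0.024662050704956057 0.05153412942504883 0.3991238246704857
1 [ 0.46056735 -0.03758431] 0.02402900360107422 0.051944668792724615 0.12311647245576351
[ 0.22521756  0.09310757 -0.47118622  2.13694163  0.05297886  0.92231597
  0.12376786]
[ 0.33949114  0.12965176 -0.32960375  2.09256183  0.05234601  0.92694447
  0.0310193 ]
```

```bash
cat >> h.py <<'E'
def pick_bottle(x,y,a,zt=.046):
    goto([x,y,.18],down(a));pause(.3)
    e=np.array([x,y])-sense()["tcp_pos"][:2];print("e",e)
    f=sense()["wrist_force"]
    h=movel([x+e[0],y+e[1],zt],v=.1,stop_force=6)
    s=sense();print("at",h,s["tcp_pos"])
    close_gripper(25);s=sense();print("gap",s["finger_gap"],s["wrist_force"]-f)
    movel([x,y,.28],v=.12);s=sense();print("gap",s["finger_gap"],s["clock"])
E
python3 - <<'E'
from h import *
pick_bottle(.4606,-.0378,.123)
snap("wrist","j_w");snap("scene","j_s")
E
python3 -c "
import cv2,numpy as np
a=cv2.imread('pics/j_w.png');b=cv2.imread('pics/j_s.png');cv2.imwrite('pics/j2.png',cv2.resize(np.hstack([a,b]),(800,300)))"
```

```text
e [-0.00106571  0.00057518]
at False [ 0.46012729 -0.03727012  0.0465925 ]
gap 0.025513941315080228 [ 0.05667661 -0.53426572 -0.55133476]
gap 0.02542120823343414 42.525
```

View pics/j2.png

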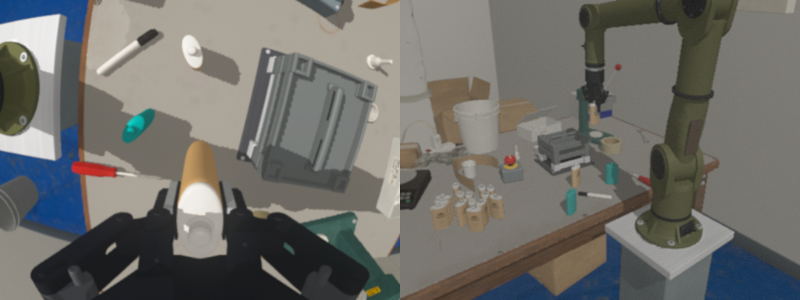

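The bottle is held upright. I'll place it in the near half of the upper tray.

```bash
cat >> h.py <<'E'
def place_bottle(lx,ly,z0=.1526,c=(.640,-.0036),a=-.073):
    ca,sa=np.cos(a),np.sin(a);x=c[0]+ca*lx-sa*ly;y=c[1]+sa*lx+ca*ly;print("target",x,y)
    goto([x,y,.28],down(a));pause(.3)
    e=np.array([x,y])-sense()["tcp_pos"][:2];print("e",e)
    movel([x+e[0],y+e[1],z0+.015],v=.12);pause(.2)
    f=sense()["wrist_force"]
    h=movel([x+e[0],y+e[1],z0-.004],v=.025,stop_force=3)
    s=sense();print("put",h,s["tcp_pos"],s["wrist_force"]-f)
    pause(.3);open_gripper();pause(.2)
    movel([x+e[0],y+e[1],.28],v=.15);print(sense()["clock"])
E
python3 - <<'E'
from h import *
place_bottle(-.039,-.032)
goto([.56,-.02,.33],down(0))
im,c=snap("wrist","k_w");snap("scene","k_s")
for q in("tray_b_grip","bottle_a_mid"): print(q,[(d["location"],d["p"]) for d in tip_of("wrist",q)])
E
python3 -c "
import cv2,numpy as np
a=cv2.imread('pics/k_w.png');b=cv2.imread('pics/k_s.png');cv2.imwrite('pics/k2.png',cv2.resize(np.hstack([a,b]),(800,300)))"
```

```text
target 0.5987699435656393 -0.03267030179443322
e [0.00050591 0.00015219]
put True [ 0.59915474 -0.0324369   0.15197845] [ 0.95390075 -0.02093796  3.07754353]
47.5417
tray_b_grip [([0.6366, -0.0012, 0.1316], 0.78)]
bottle_a_mid [([0.3582, -0.0467, 0.046], 0.94), ([0.4319, 0.0729, 0.0465], 0.85), ([0.2814, 0.2109, 0.0522], 0.61)]
```

View pics/k2.png

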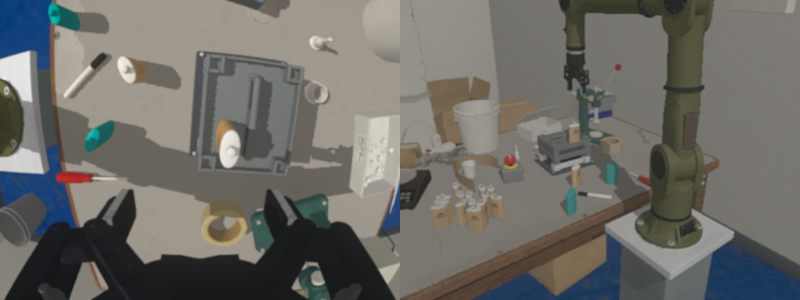

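The first bottle stands in the tray at wrist-panel (230,148). Contact came at 0.152 with 0.1526 expected. Now the second.

```bash
python3 - <<'E'
from h import *
pick_bottle(.4335,.0771,.40)
place_bottle(-.039,.032)
goto([.56,-.02,.33],down(0))
im,c=snap("wrist","l_w");snap("scene","l_s")
for q in("tray_b_grip","bottle_a_mid"): print(q,[(d["location"],d["p"]) for d in tip_of("wrist",q)])
E
python3 -c "
import cv2,numpy as np
a=cv2.imread('pics/l_w.png');b=cv2.imread('pics/l_s.png');cv2.imwrite('pics/l2.png',cv2.resize(np.hstack([a,b]),(800,300)))"
```

```text
e [-0.00090345  0.00018476]
at False [0.43315101 0.07733098 0.04656534]
gap 0.025797853079108236 [-1.32728972 -0.35703428  1.08966002]
gap 0.02586676558089919 53.45
target 0.6034377951564704 0.031159245920758798
e [ 0.00052026 -0.00055698]
put True [0.60371936 0.03067929 0.15216554] [0.16053767 0.76842951 4.50261263]
58.4833
tray_b_grip [([0.6401, -0.0003, 0.1306], 0.92)]
bottle_a_mid [([0.3584, -0.0463, 0.0449], 0.72), ([0.2831, 0.2084, 0.0494], 0.65)]
```

View pics/l2.png

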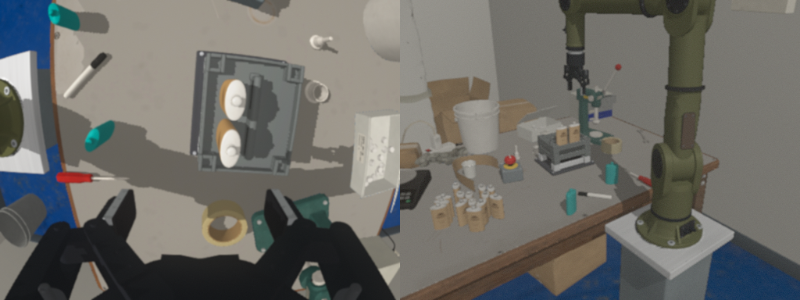

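View pics/l_s.png

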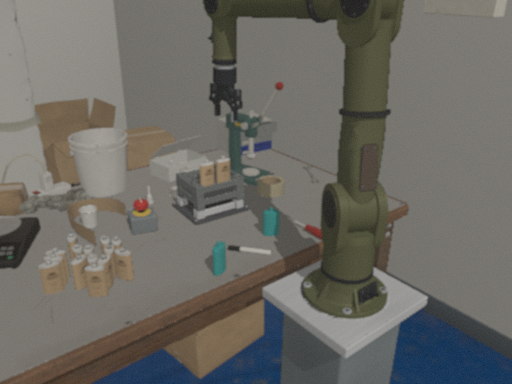

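Both bottles stand in the upper tray and no tan bottle is left in the row. I'll refine the head position from the wrist camera before twisting.

Run:
```python
from h import *
def red(o):
    hsv=cv2.cvtColor(o,cv2.COLOR_RGB2HSV);m=(((hsv[...,0]<9)|(hsv[...,0]>170))&(hsv[...,1]>130)&(hsv[...,2]>70)).astype(np.uint8);return cv2.morphologyEx(m,cv2.MORPH_CLOSE,np.ones((25,25)))
goto([.6,.12,.3],down(0))
for i,(a,q) in enumerate(((.45,[.60,.20,.26]),(-.45,[.65,.20,.26]))):
    R=Rn.from_rotvec(down(a)).as_matrix();q=np.array([.65,.257,.26])-R[:,0]*.06
    goto(q,down(a));pause(.2)
    im,c=snap("wrist",f"m_w{i}");o=ortho(im,c,True,.60,.70,.20,.31,.084,.00025)
    k=max(cv2.findContours(red(o),cv2.RETR_EXTERNAL,cv2.CHAIN_APPROX_NONE)[0],key=cv2.contourArea)
    (u,v),r=cv2.minEnclosingCircle(k);(u2,v2),(w,h),_=cv2.fitEllipse(k)
    print(.70-v*.00025,.31-u*.00025,r*.00025,"ell",.70-v2*.00025,.31-u2*.00025,w*.00025,h*.00025,[(d["location"],d["p"]) for d in tip_of("wrist","stop_top")])
    cv2.imwrite(f"pics/m{i}.png",o[:,:,::-1])
for z in(.064,.075,.2):
  for a in(.5,-.5):print(z,a,solve_ik([.65,.257,z],down(a)))
print(sense()["clock"])
```

```text
0.6504005813598632 0.2560173263549805 0.02325499153137207 ell 0.6501695404052734 0.25607047653198245 0.04447996520996094 0.04479727172851563 [([0.6467, 0.2588, 0.1047], 0.83)]
0.6499188766479491 0.25610065841674806 0.023217689514160155 ell 0.6498842887878418 0.2560351982116699 0.04456782531738281 0.04484296417236328 []
0.064 0.5 [ 0.04552396  0.63074694 -0.6536737   1.47519219  0.39985159  1.17130961
 -0.17139719]
0.064 -0.5 [-0.04133475  0.59634414 -0.52254958  1.47881834  0.31215436  1.14985391
 -1.11714588]
0.075 0.5 [ 0.04843618  0.62069237 -0.65882834  1.46678101  0.39383399  1.18863276
 -0.16736477]
0.075 -0.5 [-0.03915864  0.5861223  -0.52622148  1.47043796  0.30684502  1.16752691
 -1.11355296]
0.2 0.5 [ 0.06397167  0.53081313 -0.70155862  1.33500318  0.33823256  1.3953849
 -0.12705682]
0.2 -0.5 [-0.02847159  0.49615687 -0.55537498  1.33893647  0.25861372  1.37800784
 -1.07864966]
61.7417
```

View pics/m0.png

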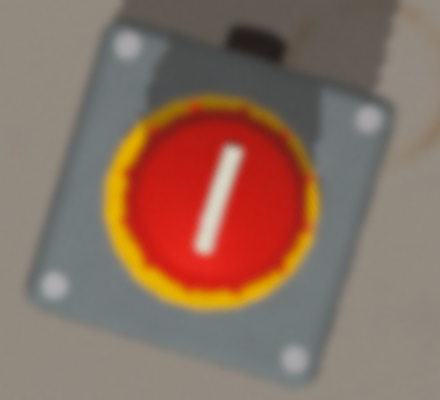

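View pics/m1.png

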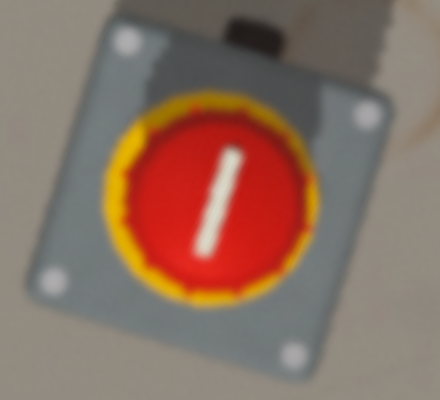

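Two views agree: head centre (0.650, 0.256), radius 23 mm, still low. Twist clockwise from a=+0.45 to -0.5.

Run:
```python
from h import *
x,y=.650,.256
goto([x,y,.16],down(.45));pause(.3);e=np.array([x,y])-sense()["tcp_pos"][:2];print(e)
x+=e[0];y+=e[1]
f=sense()["wrist_force"]
h=movel([x,y,.066],v=.08,stop_force=8);s=sense();print(h,s["tcp_pos"])
close_gripper(35);s=sense();print("gap",s["finger_gap"],s["wrist_force"]-f,s["wrist_torque"])
def rotto(a,z,n=1):
    # v is TCP mean speed; little translation
    movel([x,y,z],v=.006,rot=down(a));s=sense();Rm=Rn.from_rotvec(s["orientation"]).as_matrix();print("a",np.arctan2(Rm[1,1],Rm[0,1]),s["tcp_pos"],s["finger_gap"],s["wrist_force"]-f,s["wrist_torque"][2],s["clock"])
rotto(.15,.0675);rotto(-.1,.0695);rotto(-.35,.074)
snap("wrist","n_w")
```

```text
[-0.00043912  0.00027565]
False [0.64999914 0.25653983 0.06676454]
gap 0.044284817073163264 [-0.28731398 -0.30341377  1.61830272] [-0.0931773  -0.01073163 -0.01147697]
a 0.15260701449528472 [0.64977001 0.2563989  0.06766013] 0.04449458866949431 [0.31665636 0.27453675 0.38612401] 0.06640505956668591 65.0333
a -0.09713554597013371 [0.64959887 0.25638166 0.06948484] 0.04474139931059443 [0.03881925 0.61614079 1.18885558] 0.06029553297392067 65.5167
a -0.3493587736472672 [0.64940296 0.25637134 0.07388322] 0.04448545675053307 [ 0.50395264  1.96963962 -2.22312821] 0.04228633331968186 66.4167
```

View pics/n_w.png

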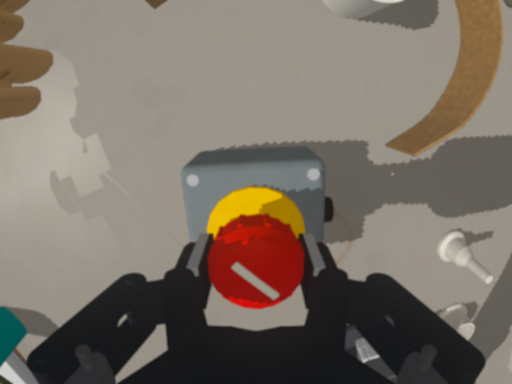

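Run:
```python
from h import *
s=sense();x,y,z=s["tcp_pos"]
movel([.6496,.2563,.0755],v=.006,rot=down(-.48))
im,c=snap("wrist");o=ortho(im,c,True,.60,.70,.20,.31,.107,.00025);cv2.imwrite("pics/o1.png",o[:,:,::-1])
s=sense();print(s["tcp_pos"],s["wrist_force"],s["wrist_torque"])
```

```text
[0.64929208 0.25632053 0.0748372 ] [ 2.35979353  3.80359692 -6.03671546] [ 0.4404124  -0.46703094  0.06106986]
```

View pics/o1.png

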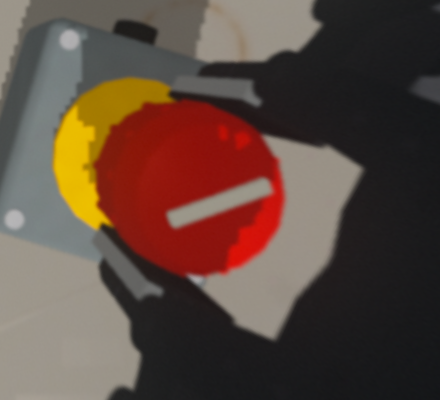

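The white mark has turned from about 14° to about 70° clockwise, roughly 0.97 rad, and the head has risen. I'll release and check.

Run:
```python
from h import *
open_gripper();pause(.3)
movel([.6496,.2563,.2],v=.12)
goto([.5,.2,.33],down(0))
goto([.48,-.25,.33],down(0)) # away for fixed-camera views
pause(.5)
def red(im):
    hsv=cv2.cvtColor(im,cv2.COLOR_RGB2HSV);return ((hsv[...,0]<8)|(hsv[...,0]>172))&(hsv[...,1]>150)&(hsv[...,2]>90)
rs=[]
for n in("scene","top"):
    im,c=snap(n,f"p_{n}");u=proj(c,[.65,.257,.105],False)[0];m=red(im);mm=np.zeros_like(m);a,b=int(u[1]),int(u[0]);mm[a-16:a+16,b-16:b+16]=m[a-16:a+16,b-16:b+16]
    ys,xs=np.nonzero(mm);print(n,xs.mean(),ys.mean(),len(xs));rs.append(ray(c,(xs.mean(),ys.mean()),False))
    for q in("stop_top","tray_b_grip","bottle_a_mid","tape_roll"):print(n,q,[(d["location"],round(d["p"],2)) for d in tip_of(n,q)])
print(tri(rs),sense()["clock"])
```

```text
scene 140.2 202.84444444444443 90
scene stop_top [([0.6498, 0.2529, 0.1041], 0.66), ([0.6379, -0.0046, 0.0886], 0.24)]
scene tray_b_grip [([0.6387, -0.0063, 0.131], 0.72)]
scene bottle_a_mid [([0.6022, 0.0277, 0.1569], 0.81), ([0.3578, -0.0475, 0.054], 0.8), ([0.2812, 0.2046, 0.0485], 0.72)]
scene tape_roll [([0.611, -0.2672, -0.0025], 0.77)]
top 131.16326530612244 121.84489795918367 245
top stop_top [([0.6546, 0.256, 0.108], 0.57)]
top tray_b_grip [([0.6422, 0.0013, 0.1344], 0.65)]
top bottle_a_mid [([0.6031, 0.0291, 0.1509], 0.7), ([0.2826, 0.2089, 0.0485], 0.67), ([0.3595, -0.0477, 0.0479], 0.56), ([0.6462, -0.0043, 0.132], 0.47)]
top tape_roll [([0.6118, -0.2682, -0.001], 0.66)]
[0.65079532 0.25877093 0.08896534] 72.3667
```

View pics/p_scene.png

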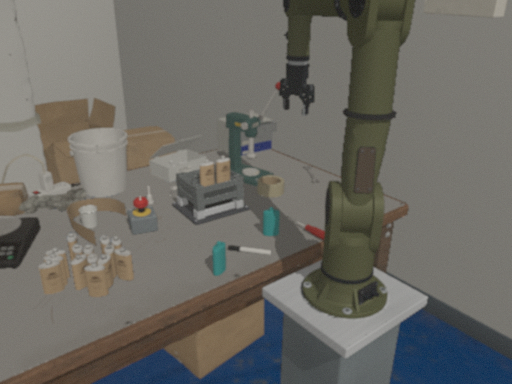

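View pics/p_top.png

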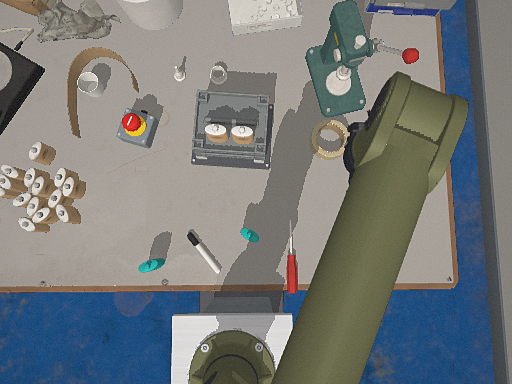

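The head's triangulated height is back to 0.0890 (0.0895 at the start, 0.0817 when latched). Both bottles are upright at top-view (215,132) and (242,133), and the tape has not moved. The arm is clear, so I'm handing in.

```bash
python3 -c "
from bench import *
hand_in();print(sense()['clock'])"
```

```text
the job is handed in; nothing more can be done
the job is handed in; nothing more can be done
```

I did every step and handed the job in about 72 s into the 208 s allowed. The system gave no verdict.

- **Stop button:** I pressed it until it latched, a measured drop of 7.8 mm. It stayed latched through the loading.
- **Trays:** both are stacked on the feeder bed. The hand stopped within 0.2 mm of the expected seated height each time, and the upper tray is centred about 2–3 mm from the bed centre.
- **Bottles:** only two tan bottles were in the loose row. Both stand upright in the near half of the upper tray.
- **Reset:** I twisted the head clockwise by about 0.97 rad, judged from its white mark, and let go. It sprang up to 0.0890 m, against 0.0895 m at the start and 0.0817 m when latched.
- **Last look:** the tape roll is within about 2 mm of its starting place, the turquoise bottles are where they were, and the arm touches nothing.

No check failed. In the last pictures the network reported only one of the two bottles in the tray, in both cameras, plus one mistaken hit on the tray. Its tray positions were off by a few millimetres. I judged the second bottle by eye, and it stands clearly in both views.

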